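# Index a clear ring cage three clicks in front of the inspection camera and hold it

### The job

The white gauge on the bench turns a clear ring cage in front of a small camera: first throw its red-post lever out of its rest notch into the notch marked by the green tag, which puts the drive in gear. Then grip the black bar knob and turn it clockwise (seen from above) from its zero stop one click at a time, resting about a second in the first click and again in the second so that the camera can take its picture, and stop in the third click without running past it. Finish there, with the lever still in the green notch and the knob still held firmly in the gripper (do not let go), and leave the loose things lying about where they are.

Things in the scene. Friction and masses are not known exactly. Their poses are not given: they have to be found in the camera images.
- gauge: white flat machine with an aluminium deck, 280 (its x) x 330 (its y) x 50 mm high, fixed to the bench; origin under its centre, z up. Its deck carries the lever (on its left half, +y), the knob (at its front right corner, nearest the robot), and at (60, -20) mm a 94 mm wide clear cage on a turntable, top 102 mm above the bench, with a small camera block behind it at (128, -20) mm, top 130 mm above the bench. The turntable follows the knob
- knob_bar: grip bar of the black knob: an upright-sided bar 52 mm long (its x), 16 mm thick (its y), 38 mm tall (its z, up), on a 58 mm disc; this origin is the bar's centre, on the knob's vertical turning axis, 83 mm above the bench, at (-45, -95) mm on the gauge; the bar stands free from 64 to 102 mm above the bench. Its x axis turns with the knob and points to the end with the white stripe. At the zero stop it points along the gauge's x
- knob (a joint): angle of the knob, rad, 0 at its zero stop and growing clockwise seen from above. It clicks into a detent every 24 degrees (0.419 rad): first click 0.419, second 0.838, third 1.257 rad, six clicks in all. Small dots on the deck, 43 mm from the axis, mark zero and the clicks (the white stripe points at them), the third is a larger blue one. Between clicks it resists with about 0.15 N m, then pulls itself into the next click; it stays where it clicks in
- lever_post (a point): centre of the lever's upright red round post, 18 mm across, 46 mm tall, its middle 96 mm above the bench (it stands free from 71 to 116 mm); the post is 80 mm from the lever's vertical pivot and moves in a level arc about it. The point's x axis points from the pivot outwards along the lever. The pivot is at (0, 75) mm on the gauge
- lever (a joint): angle of the lever, rad, 0 at its rest notch and growing anticlockwise seen from above. It clicks into notches at 0, 0.436, 0.873 and 1.309 rad (25 degrees apart); the last three carry a coloured tag each. Between notches it resists with about 3 to 5 N at the post, then pulls itself into the nearer notch and stays there
- lever_pointer (a point): point on the lever's line 112 mm from its pivot, at deck height, just beyond its white pointer tip; it lies over a tag's centre when the lever is in that tag's notch
- tag_green: green round tag, 16 mm across, 1.5 mm thick, flat on the deck 112 mm from the lever's pivot, beside the notch that is wanted: one of the three notches after the rest notch; the other two have a yellow and a white tag. Origin at its underside, deck height
- ring_deck: bystander, loose: clear plastic ring, 72 mm across, 4 mm thick, lying on the rear left of the gauge's deck
- cage_side: bystander, loose: clear plastic cup-like cage, 74 mm across its rim, 41 mm high, standing on the bench to the right of the gauge
- ring_side: bystander, loose: clear plastic ring, 80 mm across, 4 mm thick, lying on the bench to the right of the gauge
- cage_left: bystander, loose: clear plastic cup-like cage, 74 mm across, 41 mm high, standing on the bench to the left of the gauge
- kidney_dish: bystander, loose: steel kidney dish, 210 x 110 x 38 mm, on the bench well to the left
- forceps: bystander, loose: steel forceps lying on the bench, 150 mm long, well to the right
- spray_bottle: bystander, loose: clear bottle with a blue cap, 60 mm across, 150 mm high, standing well to the right

How it is judged:
By the outcome, as a careful person would: the job done as asked, in the order asked, and still so for the second after the job is handed in, while the arm keeps its last pose, push and grip.
It also fails if it takes over 56 s, if anything falls off the work surface, if the arm or the gripper's body presses on something with over 40 N, if the wrist force passes 120 N, or if a joint passes its speed limit or range.

### The arm

A 6-joint arm with a two-finger parallel gripper is mounted at the origin on the work surface. World frame = base frame: x ahead of the robot, y to its left, z up, the work surface at z = 0. Lengths are in mm, angles in degrees, forces in N, time in s.
With the tool pointing down it reaches from about 300 to 850 mm from the base axis. Payload 4.2 kg.
Tool frame: the origin (TCP) lies between the finger pads; the fingertips stand 22 mm ahead of it and the grasp point (between the pads) lies 3 mm ahead of it (env.finger_overhang is the distance from the TCP to the fingertips, in mm); z points along the fingers, y is the line along which they close (so a half turn about z gives the same grasp; the last joint's range is limited). The gripper opens to 91 mm and grips with 3 to 60 N. Pads are 32 mm wide; open, the fingers measure 118 mm over their backs; the gripper's body (76 mm by 178 mm) begins 60 mm behind the grasp point.
Start: joints at [-64.916, 18.312, 89.639, -0, 72.044, -1.146], TCP at [254.141, -515.804, 235.976] pointing down, gripper open.
Joint ranges: [-177.97, 177.97], [-48.28, 115.42], [12.27, 149.76], [-77.06, 257.06], [2.81, 150.46], [-146.56, 146.56]. Speed limits (degrees/s): [147.25, 147.25, 180, 180, 180, 180].

### API

Orientations are given as [roll, pitch, yaw] about the fixed x, y, z axes, in that order (R = Rz(yaw) Ry(pitch) Rx(roll)).
In Python, from workcell import state, cams, ticket, look_for, outline_of, env gives the robot as it stands.
- The arm moves only by the tool servo_tool, never from a script. Its argument "steps" is a list of rows, each a list of 3 entries, a list of its own where there are three numbers: the closure in counts, from 0 (fully open) to 255 (shut), then the shift along the tool's x, y, z in mm, then the turn, a rotation vector about the tool's x, y, z in rad. A call has exactly 10 rows; each row shifts and turns the commanded pose from where the row before left it, along the tool's axes as they then stand; what a row does not reach is not made up. A row lasts 1/10 s, in which the tool goes at most 50 mm and 8.59 degrees, less where a joint would pass 70% of its speed; a pose out of reach is approached as far as the arm can. A call with a gripper value outside its range is refused whole. The fingers move at their own pace and stop on an object; "squeeze" is the grip in N (left out, the last holds). Time passes only in rows, so rows that do not move let the fingers close, or fill a call up. It gives the time, the measured TCP pose, the force, the opening and the grip force at its end, in the units of the state.
- state(): the state, without advancing time (a new reading comes with each control period).
- cams.grab_frame(name): name is "scene" or "top" or "wrist"; returns a dict with "color" (400x640x3 uint8, red, green, blue), "z_map" (400x640 float32, mm along the optical axis (not along the pixel's ray), 0 where there is no reading), "fovy" (degrees; the focal length in pixels is half the picture's height over the tangent of half this angle, whatever the lens; pixels are square), "cx", "cy" (the principal point, pixels), "eye" and "rotation" of the camera in the world; the wrist camera has in their place "tool_from_camera" (4x4, takes a point from camera to tool coordinates, whose origin is the TCP and whose axes are the flange's). Camera axes: x right, y up, looking along -z (the intrinsics and any distortion apply to the point x, -y, -z); pixel columns grow to the right and rows downward; lengths in mm; the calibration is good to about 2 mm. The wrist camera is an equidistant fisheye: a pixel r from the principal point sees the ray r / f radians off the axis. A picture is of the moment at which its call begins: read the wrist's pose just before it.
- ticket.job_done(): hands the job in; it is judged then, once.
Trained networks look in a picture, given as the dict that the camera call returned (one of the last four; its "shot" number tells which), for a name from the list of things; names that differ only in an ending like _2 or _b are one class to them, and where a whole thing is asked for, a point or a joint stands for the part that bears it (a point fixed in the world has none). Each returns a list of dicts, best first, with "confidence" (0 to 1); they miss things now and then, are a little off and sometimes report something else, mostly with a low value. They report only what shows in the picture. A call takes as long as a camera call.
- look_for(picture, thing): "at" ([column, row] in pixels, amid what is visible of it).
- outline_of(picture, thing): "pixels" (400x640 bool, what is visible of it) and "at" ([column, row] in pixels, amid what is visible of it).
The state is a dict: "time_s": time; "qpos": joint angles; "qvel": joint speeds; "effort": joint torques, N m; "ee_pos": TCP position; "ee_rot": TCP orientation; "force": force on the tool from outside, world axes, zero at the start; "torque": the same for the moment, N m; "gripper_width": finger opening in mm; "gripper_force": force on a finger pad.
Only numpy, scipy, OpenCV 4.12 (cv2) and the standard library are available. Lean on these libraries where they do the work, as an engineer would, in place of code of your own. Each camera call takes 0.05 s, during which the arm holds its last target. There are 200 camera calls.

## Working session

There is one attempt and no reset: what is moved stays moved. The work goes in short steps, Python scripts to look and compute and a tool call to move; the robot and the scene stay as the last step left them, time stands still between calls to the robot, and variables do not carry over. Pictures are saved under pics/ and viewed, at most 10 in all, crops included, and the job is handed in when it is done.

Besides the shell and the picture viewer there is one more tool, called after "Emit:" in YAML: its name, and indented under it one key for each argument. servo_tool: Moves the arm, as the interface text tells. Its arguments: {"type":"object","properties":{"steps":{"type":"array","items":{"type":"array"}},"squeeze":{"type":"number"}},"required":["steps"]}

```bash
mkdir -p pics; cat > h.py <<'E'
import numpy as np, cv2
from workcell import state, cams, ticket, look_for, outline_of, env
def world(p,u,v,z=None):
    f=200/np.tan(np.radians(p["fovy"])/2)
    d=np.array([(u-p["cx"])/f,-(v-p["cy"])/f,-1.])
    R=np.array(p["rotation"]);R=R.reshape(3,3);e=np.array(p["eye"])
    if z is None:
        return e+R@d*p["z_map"][int(round(v)),int(round(u))]
    w=R@d
    return e+w*(z-e[2])/w[2]
E
python3 - <<'E'
from h import *
print(state())
for n in("top","scene"):
    p=cams.grab_frame(n); cv2.imwrite(f"pics/{n}0.png",p["color"][...,::-1])
    print(n,p["eye"],p["rotation"],p["fovy"])
    for t,z in(("gauge",50),("knob_bar",102),("lever_post",116),("tag_green",51.5),("lever_pointer",50),("ring_deck",54),("cage_side",41),("cage_left",41),("spray_bottle",150)):
        for r in look_for(p,t)[:2]: print(t,np.round(r["at"]),round(r["confidence"],2),world(p,*r["at"],z).round(),world(p,*r["at"]).round())
E
```

```text
{'time_s': 0.0, 'qpos': array([-6.49144893e+01,  1.83515784e+01,  8.97069291e+01, -2.97320640e-03,
        7.20450991e+01, -1.14669072e+00]), 'qvel': array([ 0.0303094 , -0.01529032, -0.08256188, -0.02564169,  0.04625523,
        0.03895868]), 'effort': array([ 1.63307905e-03, -4.12451684e+01, -2.31975281e+01,  7.27242208e-02,
        4.55977803e-02, -1.52773623e-04]), 'ee_pos': array([ 253.93254503, -515.35697914,  235.11734819]), 'ee_rot': array([-1.79896358e+02,  7.52788610e-04,  2.62331212e+01]), 'force': array([ 0.20407187, -0.13060527, -0.58247158]), 'torque': array([ 0.01132929, -0.04783383,  0.01089507]), 'gripper_force': 0.0, 'gripper_width': 91.27064092445005}
top [ 482.24660837  -17.10201596 1253.99110452] [  4.35392685  -1.37144387 -89.28167913] 52.94095240710189Traceback (most recent call last):
  File "<stdin>", line 7, in <module>
  File "h.py", line 6, in world
    R=np.array(p["rotation"]);R=R.reshape(3,3);e=np.array(p["eye"])
                                ~~~~~~~~~^^^^^
ValueError: cannot reshape array of size 3 into shape (3,3)
```

```bash
sed -i 's/R=np.array(p\["rotation"\]);R=R.reshape(3,3)/R=Rot.from_euler("xyz",p["rotation"],degrees=True).as_matrix()/; 1a from scipy.spatial.transform import Rotation as Rot' h.py
python3 - <<'E'
from h import *
for n in("top","scene"):
    p=cams.grab_frame(n); cv2.imwrite(f"pics/{n}0.png",p["color"][...,::-1])
    print(n,p["eye"],p["rotation"],p["fovy"])
    for t,z in(("gauge",50),("knob_bar",102),("lever_post",116),("tag_green",51.5),("lever_pointer",50),("ring_deck",54),("cage_side",41),("cage_left",41),("spray_bottle",150)):
        for r in look_for(p,t)[:2]: print(t,np.round(r["at"]),round(r["confidence"],2),world(p,*r["at"],z).round(),world(p,*r["at"]).round())
E
```

```text
top [ 482.24660837  -17.10201596 1253.99110452] [  4.35392685  -1.37144387 -89.28167913] 52.94095240710189
gauge [284. 214.] 0.61 [546.  59.  50.] [546.  59.  49.]
gauge [318. 215.] 0.39 [545. -44.  50.] [542. -42. 102.]
lever_post [251. 223.] 0.67 [517. 148. 116.] [518. 154.  70.]
lever_post [141. 204.] 0.39 [565. 456. 116.] [574. 504.   2.]
lever_pointer [250. 227.] 0.79 [508. 158.  50.] [507. 155.  71.]
lever_pointer [144. 205.] 0.47 [567. 475.  50.] [571. 494.   4.]
ring_deck [235. 184.] 0.54 [634. 208.  54.] [634. 208.  51.]
cage_side [354. 178.] 0.61 [ 661. -150.   41.] [ 667. -154.    5.]
cage_left [205. 204.] 0.83 [573. 298.  41.] [576. 308.   2.]
spray_bottle [459. 201.] 0.76 [ 585. -433.  150.] [ 588. -446.  116.]
spray_bottle [242. 189.] 0.68 [609. 170. 150.] [621. 188.  47.]
scene [1410.79463386 -141.35501521 1505.57052463] [30.25851745  0.31113261 82.94257851] 45.41445691877269
gauge [344. 210.] 0.84 [578.  57.  50.] [609.  50. 103.]
gauge [318. 201.] 0.72 [529. -29.  50.] [559. -33. 100.]
knob_bar [317. 201.] 0.56 [558. -38. 102.] [560. -38. 105.]
lever_post [369. 186.] 0.74 [533. 147. 116.] [504. 157.  70.]
lever_pointer [367. 185.] 0.58 [482. 156.  50.] [494. 152.  69.]
ring_deck [378. 214.] 0.55 [612. 172.  54.] [615. 171.  60.]
cage_side [286. 233.] 0.59 [ 639. -154.   41.] [ 624. -154.   12.]
cage_left [411. 205.] 0.92 [583. 299.  41.] [560. 312.  -0.]
spray_bottle [193. 232.] 0.96 [ 653. -449.  150.] [ 620. -462.   90.]
```

View pics/top0.png

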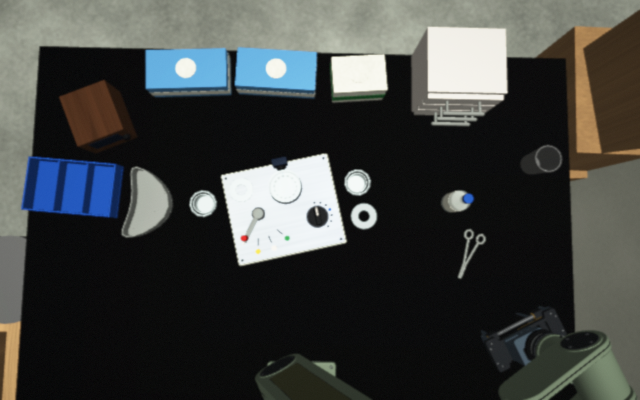

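View pics/scene0.png

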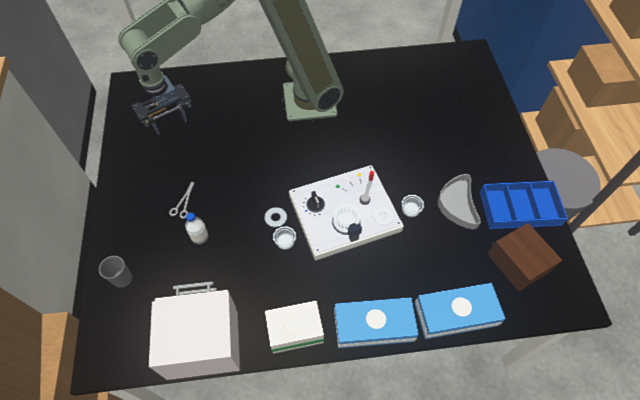

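```bash
python3 - <<'E'
from h import *
p=cams.grab_frame("top");c=p["color"]
f=200/np.tan(np.radians(p["fovy"])/2)
cv2.imwrite("pics/crop.png",cv2.resize(c[145:275,210:360,::-1],None,fx=5,fy=4.6,interpolation=cv2.INTER_CUBIC)[:,:800])
W=lambda u,v,z:world(p,u,v,z)
# white deck mask -> world at z=50
m=(c.min(2)>130).astype(np.uint8); m[:140]=0;m[270:]=0;m[:,:215]=0;m[:,:][:,350:]=0
m=cv2.morphologyEx(m,cv2.MORPH_CLOSE,np.ones((5,5)))
n,l,s,ce=cv2.connectedComponentsWithStats(m);k=1+s[1:,4].argmax()
pts=np.argwhere(l==k)[:,::-1]
w=np.array([W(u,v,50)[:2] for u,v in pts],np.float32)
print(cv2.minAreaRect(w))
def blob(mask,z,off=(0,0)):
    n,l,s,ce=cv2.connectedComponentsWithStats(mask.astype(np.uint8))
    for i in range(1,n):
        u,v=ce[i]
        if s[i,4]>3 and 215<u<350 and 150<v<270: print(s[i,4],ce[i].round(1),W(u,v,z).round(1))
C=c.astype(int);r,g,b=C[...,0],C[...,1],C[...,2]
print("red");blob((r>g+70)&(r>b+70),116)
print("green");blob((g>r+40)&(g>b+30),51.5)
print("yellow");blob((r>b+70)&(g>b+60),51.5)
print("blue");blob((b>r+40)&(b>g+20),50)
print("dark");blob(C.max(2)<60,102)
E
```

```text
((564.2064819335938, 61.559783935546875), (276.8304443359375, 327.4891052246094), 12.953910827636719)
red
28 [243.5 237.9] [475.2 167.2 116. ]
green
17 [286.8 237.8] [476.6  49.3  51.5]
yellow
17 [257.6 251. ] [436.4 134.8  51.5]
blue
8 [329.1 209.1] [564.  -76.2  50. ]
dark
148035 [305.  247.9] [448.6  -6.  102. ]
51 [280.2 165.9] [683.8  69.3 102. ]
244 [317.2 216.9] [537.6 -39.6 102. ]
```

View pics/crop.png

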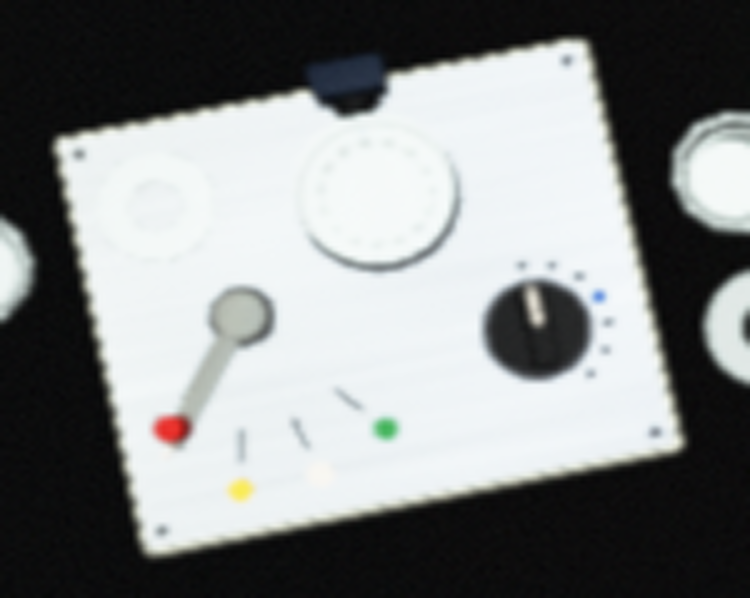

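Emit:
servo_tool:
  steps:
    - [0, [33, -34, 0], [0, 0, 0]]
    - [0, [33, -34, 0], [0, 0, 0]]
    - [0, [33, -34, 0], [0, 0, 0]]
    - [0, [33, -34, 0], [0, 0, 0]]
    - [0, [33, -34, 0], [0, 0, 0]]
    - [0, [33, -34, 0], [0, 0, 0]]
    - [0, [33, -34, 0], [0, 0, 0]]
    - [0, [33, -34, 0], [0, 0, 0]]
    - [0, [33, -34, 0], [0, 0, 0]]
    - [0, [33, -34, 0], [0, 0, 0]]

```text
time_s: 2.15
ee_pos: [400.2, -63.1, 236.3]
ee_rot: [179.9, -0.1, 26.2]
force: [0.3, -0.7, 0.2]
gripper_width: 91.3
gripper_force: 0.0
```

Emit:
servo_tool:
  steps:
    - [0, [33, -34, 0], [0, 0, 0]]
    - [0, [33, -34, 0], [0, 0, 0]]
    - [0, [33, -34, 0], [0, 0, 0]]
    - [0, [33, -34, 0], [0, 0, 0]]
    - [0, [33, -34, 0], [0, 0, 0]]
    - [0, [0, 0, 0], [0, 0, -0.1456]]
    - [0, [0, 0, 0], [0, 0, -0.1456]]
    - [0, [0, 0, 0], [0, 0, -0.1456]]
    - [0, [0, 0, 0], [0, 0, -0.1456]]
    - [0, [0, 0, 0], [0, 0, -0.1456]]

```text
time_s: 3.15
ee_pos: [472.7, 160.6, 235.9]
ee_rot: [180.0, 0.0, 68.3]
force: [0.2, -0.1, -0.8]
gripper_width: 91.2
gripper_force: 0.0
```

Emit:
servo_tool:
  steps:
    - [0, [0, 0, 0], [0, 0, -0.1456]]
    - [0, [0, 0, 0], [0, 0, -0.1456]]
    - [0, [0, 0, 0], [0, 0, -0.1456]]
    - [0, [0, 0, 0], [0, 0, -0.1456]]
    - [0, [0, 0, 0], [0, 0, -0.1456]]
    - [0, [0, 0, 0], [0, 0, -0.1456]]
    - [0, [0, 0, 0], [0, 0, -0.1456]]
    - [0, [0, 0, 0], [0, 0, -0.1456]]
    - [0, [0, 0, 0], [0, 0, -0.1456]]
    - [0, [0, 0, 0], [0, 0, -0.1456]]

```text
time_s: 4.15
ee_pos: [472.8, 160.5, 236.0]
ee_rot: [180.0, 0.0, 151.7]
force: [-0.0, -0.2, -0.3]
gripper_width: 91.8
gripper_force: 0.0
```

Emit:
servo_tool:
  steps:
    - [0, [0, 0, 0], [0, 0, -0.1456]]
    - [0, [0, 0, 0], [0, 0, -0.1456]]
    - [0, [0, 0, 0], [0, 0, -0.1456]]
    - [0, [0, 0, 0], [0, 0, -0.1456]]
    - [0, [0, 0, 0], [0, 0, -0.1456]]
    - [0, [0, 0, 0], [0, 0, 0]]
    - [0, [0, 0, 0], [0, 0, 0]]
    - [0, [0, 0, 0], [0, 0, 0]]
    - [0, [0, 0, 0], [0, 0, 0]]
    - [0, [0, 0, 0], [0, 0, 0]]

```text
time_s: 5.15
ee_pos: [472.8, 160.5, 235.9]
ee_rot: [-180.0, 0.0, -167.0]
force: [-0.2, -0.3, -0.0]
gripper_width: 91.0
gripper_force: 0.0
```

Wrist look to refine.

```bash
cat >> h.py <<'E'
def wrist():
    s=state(); p=cams.grab_frame("wrist")
    T=np.eye(4);T[:3,:3]=Rot.from_euler("xyz",s["ee_rot"],degrees=True).as_matrix();T[:3,3]=s["ee_pos"]
    p["M"]=T@np.array(p["tool_from_camera"]);return p
def ww(p,u,v,z):
    f=200/np.tan(np.radians(p["fovy"])/2)
    a,b=u-p["cx"],v-p["cy"];r=np.hypot(a,b);t=r/f
    d=np.array([np.sin(t)*a/r,-np.sin(t)*b/r,-np.cos(t)])
    w=p["M"][:3,:3]@d;e=p["M"][:3,3];return e+w*(z-e[2])/w[2]
def blobs(p,mask,z,amin=12):
    n,l,s,ce=cv2.connectedComponentsWithStats(mask.astype(np.uint8))
    return [(int(s[i,4]),ce[i].round(1),ww(p,*ce[i],z).round(1)) for i in range(1,n) if s[i,4]>amin]
def cols(p):
    C=p["color"].astype(int);r,g,b=C[...,0],C[...,1],C[...,2]
    return dict(red=((r>g+70)&(r>b+70),116),green=((g>r+40)&(g>b+30),51.5),yellow=((r>b+70)&(g>b+60),51.5),blue=((b>r+40)&(b>g+20),50))
E
python3 - <<'E'
from h import *
p=wrist();cv2.imwrite("pics/w1.png",p["color"][...,::-1])
print(p["fovy"],p["cx"],p["cy"],p["M"].round(2))
for k,(m,z) in cols(p).items():
    for b in blobs(p,m,z): print(k,*b)
for t,z in(("knob_bar",102),("lever_post",116),("tag_green",51.5)):
    for r in look_for(p,t)[:2]: print(t,r["at"],r["confidence"],ww(p,*r["at"],z))
E
```

```text
65.70646984690485 314.345659934287 196.13320234022825 [[-2.3000e-01 -9.4000e-01 -2.5000e-01  4.0281e+02]
 [ 9.7000e-01 -2.2000e-01 -6.0000e-02  1.4422e+02]
 [-0.0000e+00 -2.6000e-01  9.7000e-01  3.8426e+02]
 [ 0.0000e+00  0.0000e+00  0.0000e+00  1.0000e+00]]
red 339 [321.3 195.8] [470.7 166.  116. ]
green 117 [216.5 162.5] [475.9  48.1  51.5]
yellow 133 [298.  142.7] [435.3 133.4  51.5]
blue 307 [605.7 311.8] [596. 814.  50.]
knob_bar [127.5, 203.5] 0.58 [529.94627096 -34.89549527 102.        ]
lever_post [294.4, 214.3] 0.66 [493.301203  146.2074026 116.       ]
tag_green [219.3, 163.1] 0.6 [475.93331529  51.54946938  51.5       ]
```

View pics/w1.png

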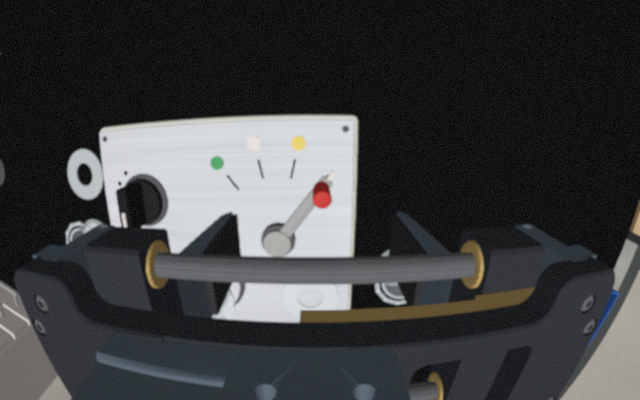

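Emit:
servo_tool:
  steps:
    - [0, [-4, 7, 0], [0, 0, 0]]
    - [0, [0, 0, 35], [0, 0, 0]]
    - [0, [0, 0, 35], [0, 0, 0]]
    - [0, [0, 0, 30], [0, 0, 0]]
    - [0, [0, 0, 20], [0, 0, 0]]
    - [0, [0, 0, 15], [0, 0, 0]]
    - [100, [0, 0, 0], [0, 0, 0]]
    - [170, [0, 0, 0], [0, 0, 0]]
    - [255, [0, 0, 0], [0, 0, 0]]
    - [255, [0, 0, 0], [0, 0, 0]]
  squeeze: 20

```text
time_s: 6.35
ee_pos: [475.8, 168.5, 101.9]
ee_rot: [180.0, 0.1, -166.9]
force: [-0.2, 1.0, 0.6]
gripper_width: 62.1
gripper_force: 0.0
```

Emit:
servo_tool:
  steps:
    - [255, [0, 0, 0], [0, 0, 0]]
    - [255, [0, 0, 0], [0, 0, 0]]
    - [255, [0, 0, 0], [0, 0, 0]]
    - [255, [0, 0, 0], [0, 0, 0]]
    - [255, [0, 0, 0], [0, 0, 0]]
    - [255, [0, 0, 0], [0, 0, 0]]
    - [255, [0, 0, 0], [0, 0, 0]]
    - [255, [0, 0, 0], [0, 0, 0]]
    - [255, [0, 0, 0], [0, 0, 0]]
    - [255, [0, 0, 0], [0, 0, 0]]

```text
time_s: 7.35
ee_pos: [475.2, 168.1, 100.9]
ee_rot: [-180.0, 0.0, -166.9]
force: [0.1, -0.6, 0.2]
gripper_width: 17.3
gripper_force: 20.0
```

Emit:
servo_tool:
  steps:
    - [255, [5.8, -8.7, 0], [0, 0, 0]]
    - [255, [4.7, -9.4, 0], [0, 0, 0]]
    - [255, [3.4, -9.9, 0], [0, 0, 0]]
    - [255, [2.1, -10.3, 0], [0, 0, 0]]
    - [255, [0.7, -10.4, 0], [0, 0, 0]]
    - [255, [-0.7, -10.4, 0], [0, 0, 0]]
    - [255, [-2.0, -10.3, 0], [0, 0, 0]]
    - [255, [-3.3, -9.9, 0], [0, 0, 0]]
    - [255, [-4.6, -9.4, 0], [0, 0, 0]]
    - [255, [-5.8, -8.7, 0], [0, 0, 0]]

```text
time_s: 8.35
ee_pos: [497.2, 72.3, 100.9]
ee_rot: [-180.0, -0.0, -166.9]
force: [-3.6, 2.6, 1.3]
gripper_width: 17.3
gripper_force: 20.0
```

Emit:
servo_tool:
  steps:
    - [255, [0, 0, 0], [0, 0, 0]]
    - [255, [0, 0, 0], [0, 0, 0]]
    - [255, [0, 0, 0], [0, 0, 0]]
    - [255, [0, 0, 0], [0, 0, 0]]
    - [255, [0, 0, 0], [0, 0, 0]]
    - [255, [0, 0, 0], [0, 0, 0]]
    - [255, [0, 0, 0], [0, 0, 0]]
    - [255, [0, 0, 0], [0, 0, 0]]
    - [255, [0, 0, 0], [0, 0, 0]]
    - [255, [0, 0, 0], [0, 0, 0]]

```text
time_s: 9.35
ee_pos: [496.7, 72.9, 100.9]
ee_rot: [-179.9, -0.0, -166.9]
force: [-2.5, -5.7, 2.0]
gripper_width: 17.6
gripper_force: 20.0
```

Emit:
servo_tool:
  steps:
    - [120, [0, 0, 0], [0, 0, 0]]
    - [0, [0, 0, 0], [0, 0, 0]]
    - [0, [0, 0, 0], [0, 0, 0]]
    - [0, [0, 0, 0], [0, 0, 0]]
    - [0, [0, 0, 0], [0, 0, 0]]
    - [0, [0, 0, -20], [0, 0, 0]]
    - [0, [0, 0, -30], [0, 0, 0]]
    - [0, [0, 0, -30], [0, 0, 0]]
    - [0, [0, 0, -30], [0, 0, 0]]
    - [0, [0, 0, -25], [0, 0, 0]]

```text
time_s: 10.35
ee_pos: [497.1, 73.4, 237.7]
ee_rot: [-180.0, 0.1, -166.9]
force: [-0.0, 0.8, 0.9]
gripper_width: 90.8
gripper_force: 0.0
```

```bash
python3 - <<'E'
from h import *
p=wrist();cv2.imwrite("pics/w2.png",p["color"][...,::-1])
print(state()["ee_pos"],state()["ee_rot"])
for k,(m,z) in cols(p).items():
    for b in blobs(p,m,z): print(k,*b)
E
```

```text
[499.16978636  73.61102381 241.61352634] [-179.94700539    0.52993599 -166.92185034]
red 330 [314.  191.1] [492.9  71.8 116. ]
green 130 [296.2 157.1] [476.   47.9  51.5]
yellow 121 [380.5 139.5] [435.6 133.   51.5]
blue 38 [180.1 206.2] [563.8 -78.5  50. ]
blue 1320 [613.6 307.5] [610.7 759.8  50. ]
```

View pics/w2.png

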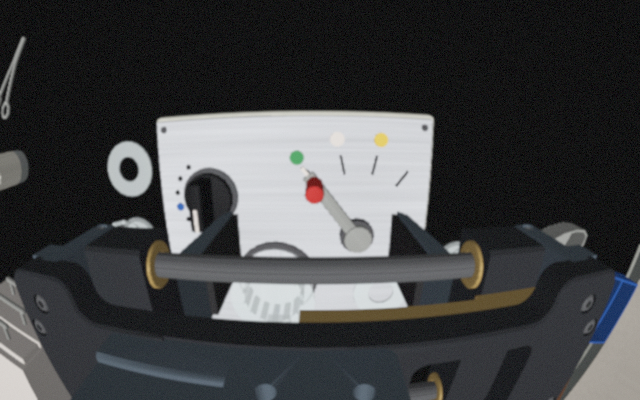

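Emit:
servo_tool:
  steps:
    - [0, [-4.5, -30, 0], [0, 0, 0]]
    - [0, [-4.5, -30, 0], [0, 0, 0]]
    - [0, [-4.5, -30, 0], [0, 0, 0]]
    - [0, [-5, -31.2, 0], [0, 0, 0]]
    - [0, [0, 0, 35], [0, 0, 0]]
    - [0, [0, 0, 35], [0, 0, 0]]
    - [0, [0, 0, 30], [0, 0, 0]]
    - [0, [0, 0, 25], [0, 0, 0]]
    - [0, [0, 0, 12], [0, 0, 0]]
    - [0, [0, 0, 8], [0, 0, 0]]
  squeeze: 40

```text
time_s: 11.4
ee_pos: [542.1, -40.6, 90.1]
ee_rot: [180.0, -0.0, -166.9]
force: [0.7, 0.7, 1.5]
gripper_width: 91.5
gripper_force: 0.0
```

Emit:
servo_tool:
  steps:
    - [120, [0, 0, 0], [0, 0, 0]]
    - [170, [0, 0, 0], [0, 0, 0]]
    - [255, [0, 0, 0], [0, 0, 0]]
    - [255, [0, 0, 0], [0, 0, 0]]
    - [255, [0, 0, 0], [0, 0, 0]]
    - [255, [0, 0, 0], [0, 0, 0]]
    - [255, [0, 0, 0], [0, 0, 0]]
    - [255, [0, 0, 0], [0, 0, 0]]
    - [255, [0, 0, 0], [0, 0, 0]]
    - [255, [0, 0, 0], [0, 0, 0]]

```text
time_s: 12.4
ee_pos: [542.3, -40.9, 90.9]
ee_rot: [-180.0, 0.0, -166.9]
force: [0.4, 1.3, 0.7]
gripper_width: 16.1
gripper_force: 40.0
```

Emit:
servo_tool:
  steps:
    - [255, [0, 0, 0], [0, 0, 0]]
    - [255, [0, 0, 0], [0, 0, 0]]
    - [255, [0, 0, 0], [0, 0, 0]]
    - [255, [0, 0, 0], [0, 0, 0]]
    - [255, [0, 0, 0], [0, 0, 0]]
    - [255, [0, 0, 0], [0, 0, 0]]
    - [255, [0, 0, 0], [0, 0, 0]]
    - [255, [0, 0, 0], [0, 0, 0]]
    - [255, [0, 0, 0], [0, 0, 0]]
    - [255, [0, 0, 0], [0, 0, 0]]

```text
time_s: 13.4
ee_pos: [542.3, -40.9, 90.9]
ee_rot: [-180.0, 0.0, -166.9]
force: [0.2, -4.2, -0.9]
gripper_width: 15.6
gripper_force: 40.0
```

```bash
python3 - <<'E'
from h import *
for k,v in state().items(): print(k,np.round(v,2))
E
```

```text
time_s 13.4
qpos [-5.5000e+00  2.3210e+01  1.0534e+02 -3.0000e-02  5.1440e+01 -1.0857e+02]
qvel [ 0.01 -0.03 -0.01 -0.    0.03  0.09]
effort [ 2.130e+00 -4.162e+01 -1.826e+01  9.700e-01  3.600e-01  2.000e-02]
ee_pos [542.34 -40.85  90.95]
ee_rot [-179.97    0.   -166.91]
force [ 0.16 -4.22 -0.94]
torque [-0.64 -0.23  0.02]
gripper_force 40.0
gripper_width 15.56
```

Emit:
servo_tool:
  steps:
    - [255, [0, 0, 0], [0, 0, 0.0524]]
    - [255, [0, 0, 0], [0, 0, 0.0524]]
    - [255, [0, 0, 0], [0, 0, 0.0524]]
    - [255, [0, 0, 0], [0, 0, 0.0524]]
    - [255, [0, 0, 0], [0, 0, 0.0524]]
    - [255, [0, 0, 0], [0, 0, 0.0524]]
    - [255, [0, 0, 0], [0, 0, 0.0524]]
    - [255, [0, 0, 0], [0, 0, 0.0524]]
    - [255, [0, 0, 0], [0, 0, 0]]
    - [255, [0, 0, 0], [0, 0, 0]]

```text
time_s: 14.4
ee_pos: [542.3, -41.3, 90.9]
ee_rot: [-179.9, 0.0, 169.1]
force: [1.0, -5.4, -0.9]
gripper_width: 15.8
gripper_force: 40.0
```

```bash
python3 - <<'E'
from h import *
for k,v in state().items(): print(k,np.round(v,2))
p=cams.grab_frame("top");cv2.imwrite("pics/c1.png",cv2.resize(p["color"][190:250,270:350,::-1],None,fx=8,fy=8,interpolation=cv2.INTER_CUBIC))
E
```

```text
time_s 14.4
qpos [-5.5300e+00  2.3210e+01  1.0534e+02 -9.0000e-02  5.1430e+01 -8.4540e+01]
qvel [-0.08  0.03 -0.03  0.   -0.08 -0.08]
effort [ 3.110e+00 -4.166e+01 -1.821e+01  1.390e+00  4.200e-01 -1.000e-02]
ee_pos [542.33 -41.33  90.93]
ee_rot [-1.7993e+02  3.0000e-02  1.6907e+02]
force [ 1.   -5.4  -0.95]
torque [-0.94 -0.19  0.01]
gripper_force 40.0
gripper_width 15.8
```

View pics/c1.png

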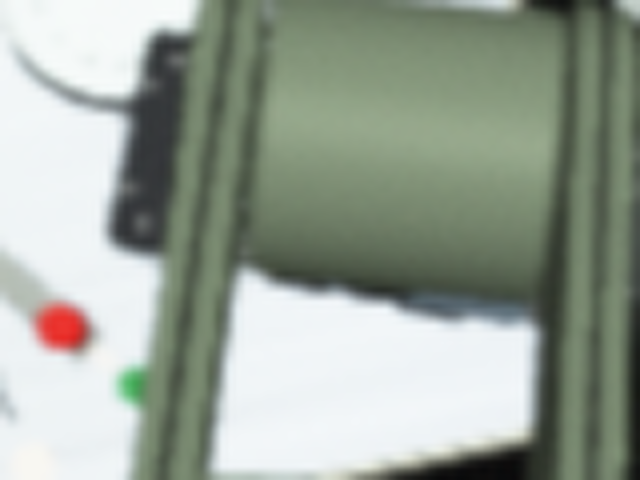

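Emit:
servo_tool:
  steps:
    - [255, [0, 0, 0], [0, 0, 0]]
    - [255, [0, 0, 0], [0, 0, 0]]
    - [255, [0, 0, 0], [0, 0, 0]]
    - [255, [0, 0, 0], [0, 0, 0]]
    - [255, [0, 0, 0], [0, 0, 0]]
    - [255, [0, 0, 0], [0, 0, 0]]
    - [255, [0, 0, 0], [0, 0, 0]]
    - [255, [0, 0, 0], [0, 0, 0]]
    - [255, [0, 0, 0], [0, 0, 0]]
    - [255, [0, 0, 0], [0, 0, 0]]

```text
time_s: 15.45
ee_pos: [542.3, -41.3, 91.0]
ee_rot: [-179.9, 0.0, 169.1]
force: [0.1, -5.2, -1.6]
gripper_width: 15.9
gripper_force: 40.0
```

Emit:
servo_tool:
  steps:
    - [255, [0, 0, 0], [0, 0, 0.0524]]
    - [255, [0, 0, 0], [0, 0, 0.0524]]
    - [255, [0, 0, 0], [0, 0, 0.0524]]
    - [255, [0, 0, 0], [0, 0, 0.0524]]
    - [255, [0, 0, 0], [0, 0, 0.0524]]
    - [255, [0, 0, 0], [0, 0, 0.0524]]
    - [255, [0, 0, 0], [0, 0, 0.0524]]
    - [255, [0, 0, 0], [0, 0, 0.0524]]
    - [255, [0, 0, 0], [0, 0, 0]]
    - [255, [0, 0, 0], [0, 0, 0]]

```text
time_s: 16.45
ee_pos: [542.1, -41.8, 91.0]
ee_rot: [-179.9, 0.1, 145.1]
force: [0.2, -7.9, -0.5]
gripper_width: 15.8
gripper_force: 40.0
```

Emit:
servo_tool:
  steps:
    - [255, [0, 0, 0], [0, 0, 0]]
    - [255, [0, 0, 0], [0, 0, 0]]
    - [255, [0, 0, 0], [0, 0, 0]]
    - [255, [0, 0, 0], [0, 0, 0]]
    - [255, [0, 0, 0], [0, 0, 0]]
    - [255, [0, 0, 0], [0, 0, 0]]
    - [255, [0, 0, 0], [0, 0, 0]]
    - [255, [0, 0, 0], [0, 0, 0]]
    - [255, [0, 0, 0], [0, 0, 0]]
    - [255, [0, 0, 0], [0, 0, 0]]

```text
time_s: 17.45
ee_pos: [542.1, -41.8, 90.9]
ee_rot: [-179.9, 0.1, 145.1]
force: [-0.9, -6.9, -0.2]
gripper_width: 16.0
gripper_force: 40.0
```

```bash
python3 - <<'E'
from h import *
for k,v in state().items(): print(k,np.round(v,2))
E
```

```text
time_s 17.45
qpos [ -5.55  23.21 105.34  -0.15  51.44 -60.53]
qvel [-0.   -0.08  0.08 -0.03  0.04  0.05]
effort [ 3.980e+00 -4.151e+01 -1.831e+01  1.800e+00  3.400e-01 -2.000e-02]
ee_pos [542.14 -41.77  90.91]
ee_rot [-1.7989e+02  6.0000e-02  1.4508e+02]
force [-0.88 -6.93 -0.15]
torque [-1.21 -0.26  0.02]
gripper_force 40.0
gripper_width 15.96
```

Second click held about 1.2 s; on to the third.

Emit:
servo_tool:
  steps:
    - [255, [0, 0, 0], [0, 0, 0.0524]]
    - [255, [0, 0, 0], [0, 0, 0.0524]]
    - [255, [0, 0, 0], [0, 0, 0.0524]]
    - [255, [0, 0, 0], [0, 0, 0.0524]]
    - [255, [0, 0, 0], [0, 0, 0.0524]]
    - [255, [0, 0, 0], [0, 0, 0.0524]]
    - [255, [0, 0, 0], [0, 0, 0.0524]]
    - [255, [0, 0, 0], [0, 0, 0.0524]]
    - [255, [0, 0, 0], [0, 0, 0]]
    - [255, [0, 0, 0], [0, 0, 0]]

```text
time_s: 18.45
ee_pos: [541.8, -42.1, 90.9]
ee_rot: [-179.9, 0.1, 121.1]
force: [-1.3, -9.2, 0.2]
gripper_width: 15.7
gripper_force: 40.0
```

Emit:
servo_tool:
  steps:
    - [255, [0, 0, 0], [0, 0, 0]]
    - [255, [0, 0, 0], [0, 0, 0]]
    - [255, [0, 0, 0], [0, 0, 0]]
    - [255, [0, 0, 0], [0, 0, 0]]
    - [255, [0, 0, 0], [0, 0, 0]]
    - [255, [0, 0, 0], [0, 0, 0]]
    - [255, [0, 0, 0], [0, 0, 0]]
    - [255, [0, 0, 0], [0, 0, 0]]
    - [255, [0, 0, 0], [0, 0, 0]]
    - [255, [0, 0, 0], [0, 0, 0]]

```text
time_s: 19.45
ee_pos: [541.8, -42.1, 90.9]
ee_rot: [-179.9, 0.1, 121.1]
force: [-1.6, -7.8, -1.0]
gripper_width: 15.7
gripper_force: 40.0
```

```bash
python3 - <<'E'
from h import *
for k,v in state().items(): print(k,np.round(v,2))
p=wrist();cv2.imwrite("pics/w3.png",p["color"][...,::-1])
E
```

```text
time_s 19.45
qpos [ -5.56  23.21 105.36  -0.2   51.48 -36.51]
qvel [ 0.08  0.    0.01  0.09 -0.06  0.01]
effort [ 4.670e+00 -4.118e+01 -1.854e+01  2.130e+00  1.300e-01 -2.000e-02]
ee_pos [541.82 -42.08  90.93]
ee_rot [-1.7988e+02  1.0000e-01  1.2107e+02]
force [-1.6  -7.81 -0.99]
torque [-1.44 -0.03 -0.05]
gripper_force 40.0
gripper_width 15.69
```

View pics/w3.png

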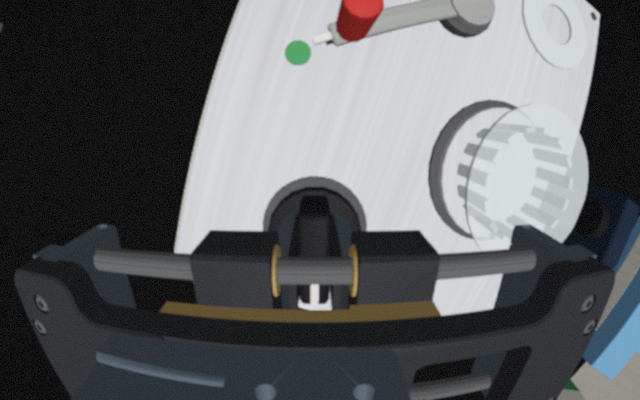

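The picture shows the bar clamped between the pads at (314,230), with the white stripe on its axis. The lever's pointer is at (322,38), in line with the green tag at (298,52).

```bash
python3 -c "
from workcell import ticket
print(ticket.job_done())"
```

```text
the job is handed in; nothing more can be done
None
```

I handed the job in at about 19.5 s of the 56 s limit. The lever is in the green notch, and the knob turned 24° at a time with about 1.2 s of rest in clicks one and two. It is now in the third click, 72° from zero by the arm's measured angle, and held at 40 N.

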